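Clamp the casting mould in its jig

TASK

Push the plaster mould along the rails of the jig until it rests against the end stop, then push the clamp's lever over, past its dead point, so that it snaps shut and the clamp holds the mould against the back plate. Push only: the mould slides on the board and is never lifted or tipped. Leave everything else where it is.

Things in the scene. Friction and masses are not known exactly. Their poses are not given: they have to be found in the camera images.
- jig: Fixed clamping jig, place and yaw vary. Plywood board 250 (x) x 320 (y) x 12; origin: centre of its underside, x away from the robot, y left. Jig frame, mm: the mould's track runs along +y between a low front rail (rear face x = 2, top z = 24) and an upright back plate (front face x = 100, top z = 72), ended by the end stop (face y = 90, top z = 62)
- station (a point): Where the centre of the mould's underside lies when the mould is home, touching end stop and back plate: jig frame (55, 40, 12) mm, axes as the jig's. The 8 mm play across the track (x) is taken up by the clamp, which shoves the mould on to the back plate
- mould: Loose, closed plaster casting mould: off-white block 90 (x) x 100 (y) x 80 tall, 0.5 to 1 kg, dark pour hole on top. Origin: centre of its underside; axes nearly as the jig's. It starts on the track 80 to 140 mm short (-y) of the end stop. Push its -y face to +y, some 30 mm over the board so that it does not tip (3 to 7 N); the end stop stops it dead
- pivot (a point): Centre of the lever's pivot pin: jig frame (-73, 40, 52) mm, axes as the jig's; the lever turns about y through it. Steel clamp body around it, 40 wide in y: cheeks x -100 to -42, top z = 72, then the plunger guide x -42 to -20, top z = 70
- grip_end (a point): Centre of the lever's rounded outer end, 100 mm from the pivot along the lever; moves with it. The lever is a steel bar 12 thick with a black plastic grip 18 thick over its outer 65 mm; push it there, from its -x side, following its arc
- lever (a joint): Lever angle, rad. 0: open, leaning back 0.65 from upright to the jig's -x; grows as it swings up and over to +x; upright at 0.65; locked at 1.55 (stop), leaning forward 0.9. Starts at 0 to 0.2. Light friction (0.1 N m), then with the mould home resistance from about 0.6 on, up to 0.4 N m near 0.85, none at the dead point, 1.2; beyond it the sprung clamp snaps it to 1.55
- plunger: The clamp's plunger: steel rod 14 thick at jig y = 40, z = 52, with a rubber pad 26 across on its end, sprung by 7 N/mm. Origin on its axis at the pad's front when unloaded; x is the pushing direction. The lever drives it 21 mm to +x; with the mould home the pad meets its front face after 15 mm
- tool_pot: Bystander, loose: a glazed stoneware pot, 68 across and 85 tall, with three tools standing in it (185 to their ends); origin under its centre
- glaze_jar: Bystander, loose: a white plastic jar with a lid, 72 across and 100 tall; origin under its centre
- figurine: Bystander, loose: a small grey clay figure, 52 across the foot and 107 tall; origin under its centre
- brush: Bystander, loose: a brush lying on the table; origin at its underside, x along it
- rib: Bystander, loose: a flat wooden potter's rib, 90 x 45 x 8; origin under its centre
- sprig_stamp: Bystander, loose: a bisque stamp, 32 across and 48 tall, standing on the jig board's front right corner (seen from the robot); origin under its centre
- clay_puck: Bystander, loose: a small disc of clay, 40 across and 22 tall, lying on the jig board beside the clamp; origin under its centre

How it is judged:
On the way, in this order (a step that is already met when the one before it is completed fails the run):
1. the mould has been pushed along the track to the end stop (within 4 mm), the lever still short of its dead point (y of mould in the frame of station above -0.004 m and value of joint lever below 1.1 rad), for 0.2 s.
2. the lever has snapped over into lock with the mould in the clamp (value of joint lever above 1.42 rad and contact force between plunger and mould above 8 N), for 0.2 s.
At the end, for the whole second after the job is handed in: The lever is locked (above 1.42 rad), the plunger's pad presses on the mould with more than 8 N, and the mould stands flat at rest at its station: within 3 mm of touching the back plate, within 5 mm of the end stop, square to the jig within 0.05 rad (all of step 2 and x of mould in the frame of station between -0.003 and 0.003 m and y of mould in the frame of station between -0.005 and 0.004 m and z of mould in the frame of station between -0.003 and 0.003 m and angle between mould's own z axis and vertical below 0.04 rad and angle between the x axis of mould and the x axis of jig, either way round below 0.05 rad and linear speed of mould below 0.01 m/s).
It fails at once if the mould was lifted (more than 10 mm off the board) or tipped (more than 0.2 rad) (height (world z) of mould above 0.022 m or angle between mould's own z axis and vertical above 0.2 rad).
It fails at once if a bystander was moved by more than 30 mm (distance of any of tool_pot, glaze_jar, figurine, brush, rib, sprig_stamp, clay_puck from where it was at the start of the episode above 0.03 m).
It also fails if it takes over 58 s, if anything falls off the work surface, if the arm or the gripper's body presses on something with over 40 N, if the wrist force passes 120 N, or if a joint passes its speed limit or range.

ROBOT

A 7-joint arm with a two-finger parallel gripper is mounted at the origin on the work surface. World frame = base frame: x ahead of the robot, y to its left, z up, the work surface at z = 0. Lengths are in m, angles in rad, forces in N, time in s.
With the tool pointing down it reaches from about 0.4 to 0.875 m from the base axis. Payload 4.4 kg.
Tool frame: the origin (TCP) lies on the centre line of the jaws, within the pads' length; the fingertips stand 17 mm ahead of it and the grasp point (between the pads) lies 2 mm behind it (arm.tip_reach is the distance from the TCP to the fingertips, in m); z points along the fingers, y is the line along which they close (so a half turn about z gives the same grasp; the last joint's range is limited). The gripper opens to 85 mm and grips with 20 to 120 N. Pads are 22 mm wide; open, the fingers measure 114 mm over their backs; the gripper's body (76 mm by 85 mm) begins 54 mm behind the grasp point. The pads swing forward as they close: fully open they stand 13 mm farther back than shut.
Start: joints at [-1.405, 0.628, 0.038, 1.517, -0.027, 0.996, -0.02], TCP at [0.149, 0.633, 0.248] pointing down, gripper open.
Joint ranges: [-3.06, 3.06], [-0.37, 2.12], [-1.25, 1.32], [0.18, 2.47], [-1.1, 4.24], [0.23, 1.98], [-2.94, 2.94]. Speed limits (rad/s): [2.57, 2.57, 3.14, 3.14, 3.14, 3.14, 3.14].

INTERFACE

Orientations are given as a rotation vector (axis times angle).
In Python, from station import arm, vision gives the robot as it stands. The module is installed in compiled form; this text tells all that it offers.
- The arm moves only by the tool apply_moves, never from a script. Its argument "targets" is a list of rows, each a list of 4 numbers: the shift along the world's x, y, z in cm, then the turn about the world's z in degrees. A call has 1 to 5 rows; each row is the pose to reach, as a shift and turn from the pose commanded when the call began; what a row does not reach only later rows make up. A row lasts 1/10 s, in which the tool goes at most 50 mm and 8.59 degrees, less where a joint would pass 70% of its speed; a pose out of reach is approached as far as the arm can. A call with a gripper value outside its range is refused whole. "claw" is the finger opening in cm, from 0 to 8.54, set as the call begins (left out, the last holds). The fingers move at their own pace and stop on an object; the grip force is fixed at half the most. Time passes only in rows, so rows that repeat a pose let the fingers close. It gives the time, the measured TCP pose, the force, the opening and the grip force at its end, in the units of the state.
- arm.sense(): the state, without advancing time (a new reading comes with each control period).
- vision.read_camera(name): name is "scene" or "top"; returns a dict with "pixels" (420x560x3 uint8, red, green, blue), "range_z" (420x560 float32, m along the optical axis (not along the pixel's ray), 0 where there is no reading), "fov_y" (degrees; the focal length in pixels is half the picture's height over the tangent of half this angle, whatever the lens; pixels are square), "cx", "cy" (the principal point, pixels), "dist" ([k1, k2, p1, p2, k3] as OpenCV has them; the pictures are not rectified), "R" (3x3) and "t" (3): a world point X has camera coordinates R X + t. Camera axes: x right, y down, z forward; pixel columns grow to the right and rows downward; lengths in m; the calibration is good to about 2 mm. A picture is of the moment at which its call begins.
- arm.hand_in(): hands the job in; it is judged then, once.
The state is a dict: "t": time; "joints": joint angles; "joint_vel": joint speeds; "tau": joint torques, N m; "ee_pos": TCP position; "eef_rot": TCP orientation; "contact_force": force on the tool from outside, world axes, zero at the start; "torque": the same for the moment, N m; "finger_gap": finger opening in m; "grasp_force": force on a finger pad.
Only numpy, scipy, OpenCV 4.12 (cv2) and the standard library are available. Lean on these libraries where they do the work, as an engineer would, in place of code of your own. Each camera call takes 0.05 s, during which the arm holds its last target. There are 200 camera calls.

## Working session

There is one attempt and no reset: what is moved stays moved. The work goes in short steps, Python scripts to look and compute and a tool call to move; the robot and the scene stay as the last step left them, time stands still between calls to the robot, and variables do not carry over. Pictures are saved under pics/ and viewed, at most 10 in all, crops included, and the job is handed in when it is done.

Besides the shell and the picture viewer there is one more tool, called as name(argument=value, ...) on one line, values as JSON. apply_moves: Moves the arm, as the interface text tells. Its arguments: {"type":"object","properties":{"targets":{"type":"array"},"claw":{"type":"number"}},"required":["targets"]}

```bash
mkdir -p pics; cat > h.py <<'E'
import numpy as np, cv2, pickle
from station import arm, vision
def grab(n,f):
    d=vision.read_camera(n); pickle.dump(d,open(f'{n}.pkl','wb'))
    cv2.imwrite(f'pics/{f}.png',d['pixels'][:,:,::-1]); return d
def world(d,uv,z=None):
    """pixels -> world by depth, or on the plane z"""
    f=d['pixels'].shape[0]/2/np.tan(np.radians(d['fov_y'])/2)
    K=np.array([[f,0,d['cx']],[0,f,d['cy']],[0,0,1]])
    uv=np.array(uv,float).reshape(-1,2)
    n=cv2.undistortPoints(uv[:,None],K,np.array(d['dist'],float))[:,0]
    r=np.c_[n,np.ones(len(n))]; R=np.array(d['R']);t=np.array(d['t'])
    if z is None:
        s=np.array([d['range_z'][int(round(v)),int(round(u))] for u,v in uv])
    else:
        c=-R.T@t; s=(z-c[2])/(r@R)[:,2]
    return (r*s[:,None]-t)@R
E
python3 - <<'E'
from h import *
for n in('scene','top'):
    d=grab(n,n+'1'); print(n,d['fov_y'],-np.array(d['R']).T@d['t'])
s=arm.sense(); print(s['t'],s['ee_pos'],s['eef_rot'],s['contact_force'],s['finger_gap'],arm.tip_reach)
E
```

```text
scene 56.162191018220376 [ 0.96879138 -0.6975182   0.64997992]
top 44.42483042825074 [0.43873497 0.0037745  1.29531713]
0.1 [0.14914641 0.63210162 0.24749395] [-3.63211509e-01 -3.12033868e+00  2.69226207e-03] [-0.74755744 -1.0629689  -0.16385647] 0.08531852798356805 0.017
```

View pics/scene1.png

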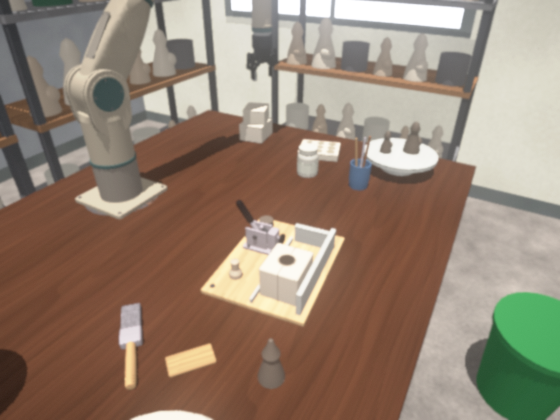

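View pics/top1.png

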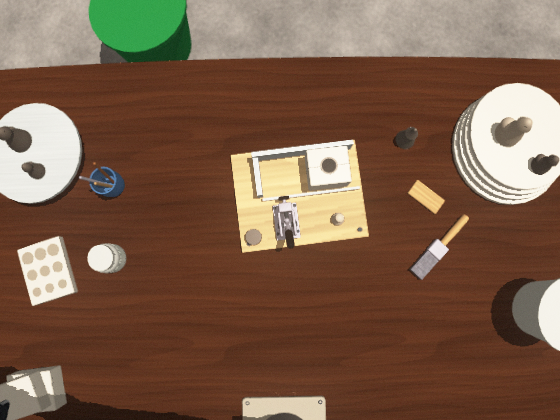

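The top view shows the board with corners near (232,154), (356,141), (368,236) and (242,251). The mould is at (328,166), the clamp at (286,220) and the lever leans toward (290,245). I'll enlarge that part.

```bash
python3 - <<'E'
from h import *
d=pickle.load(open('top.pkl','rb'))
im=d['pixels'][130:260,220:380,::-1]
cv2.imwrite('pics/crop.png',cv2.resize(im,None,fx=5,fy=4.6 if 0 else 4.5,interpolation=cv2.INTER_CUBIC))
E
```

```text
(no output)
```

View pics/crop.png

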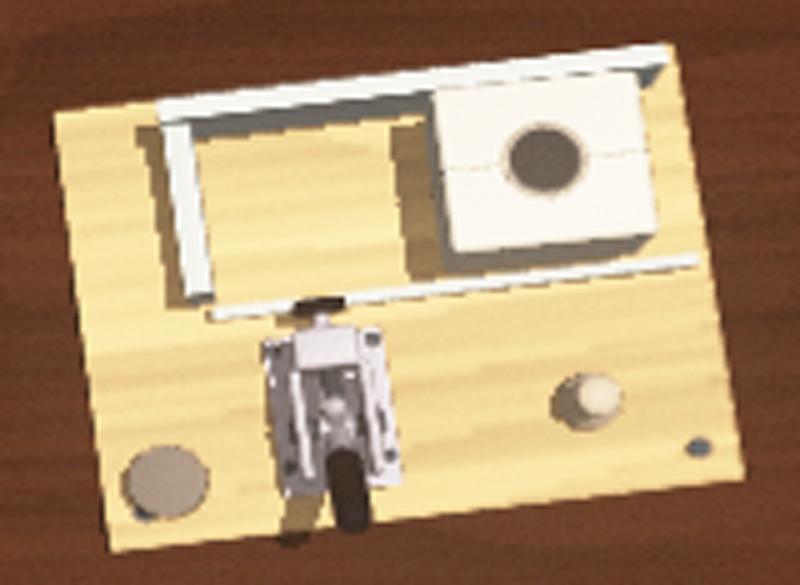

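The crop shows the board corners at (54,113), (672,43), (745,480) and (110,551). The mould-top corners are (432,90), (640,72), (656,235) and (452,253), and the grip end is near (352,520).

```bash
cat >> h.py <<'E'
def cr(p): p=np.array(p,float); return np.c_[220+(p[:,0]+.5)/5-.5,130+(p[:,1]+.5)/4.5-.5]
def fit(local,W):
    "planar rigid fit: yaw, t"
    a=local-local.mean(0); b=W-W.mean(0)
    y=np.arctan2((a[:,0]*b[:,1]-a[:,1]*b[:,0]).sum(),(a*b).sum())
    R=np.array([[np.cos(y),-np.sin(y)],[np.sin(y),np.cos(y)]])
    t=W.mean(0)-R@local.mean(0); return y,R,t,np.linalg.norm(local@R.T+t-W,axis=1)
E
python3 - <<'E'
from h import *
d=pickle.load(open('top.pkl','rb'))
W=world(d,cr([(54,113),(672,43),(745,480),(110,551)]),.012)[:,:2]
y,R,t,e=fit(np.array([[.125,.16],[.125,-.16],[-.125,-.16],[-.125,.16]]),W)
print('jig',y,t,e); np.savez('jig.npz',y=y,R=R,t=t)
M=world(d,cr([(432,90),(640,72),(656,235),(452,253)]),.092)[:,:2]
ym,_,tm,em=fit(np.array([[.045,.05],[.045,-.05],[-.045,-.05],[-.045,.05]]),M)
print('mould',ym,tm,em,'jigframe',(tm-t)@R)
w=world(d,cr([(545,160),(352,515),(335,405),(590,392),(165,480),(185,210)])); 
for p in w: print(p.round(4),((p[:2]-t)@R).round(4))
E
```

```text
jig 0.10757497411932072 [ 0.60235622 -0.04700642] [0.00105315 0.0010624  0.00015887 0.00083908]
mould 0.07481430391801691 [ 0.66121554 -0.11641559] [0.00144652 0.00088431 0.00216458 0.00124437] jigframe [ 0.05106678 -0.07532753]
[ 0.6619 -0.1161  0.0942] [ 0.0518 -0.0751]
[ 0.4757 -0.0199  0.1335] [-0.123   0.0405]
[ 0.5355 -0.0141  0.0787] [-0.0629  0.0399]
[ 0.5418 -0.1378  0.0581] [-0.0699 -0.0838]
[0.4994 0.0693 0.0369] [-0.0899  0.1267]
[0.6438 0.0564 0.0612] [0.0523 0.0984]
```

apply_moves(targets=[[4, -2.6, 0, -3.4], [8.4, -5.3, 0, -6.8], [12.6, -7.9, 0, -10.2], [16.8, -10.6, 0, -13.6], [21, -13.2, 0, -17]], claw=4)

```text
t: 0.6
ee_pos: [0.3603, 0.4993, 0.248]
eef_rot: [-0.824, -3.031, 0.001]
contact_force: [1.1, 0.8, -0.3]
finger_gap: 0.0393
grasp_force: 0.0
```

apply_moves(targets=[[3.2, -3.8, 0, -3.4], [6.4, -7.6, 0, -6.8], [9.6, -11.4, 0, -10.2], [12.8, -15.2, 0, -13.6], [16, -19, 0, -17]])

```text
t: 1.1
ee_pos: [0.5198, 0.3091, 0.248]
eef_rot: [-1.263, -2.876, 0.001]
contact_force: [0.7, 0.5, 0.2]
finger_gap: 0.04
grasp_force: 0.0
```

apply_moves(targets=[[1.6, -4.7, 0, -3.6], [3.2, -9.4, 0, -7.2], [4.8, -14.1, 0, -10.8], [6.4, -18.8, 0, -14.4], [8, -23.5, 0, -18]])

```text
t: 1.6
ee_pos: [0.5991, 0.074, 0.248]
eef_rot: [-1.697, -2.643, 0.0]
contact_force: [0.9, -0.2, -0.3]
finger_gap: 0.0398
grasp_force: 0.0
```

apply_moves(targets=[[1.2, -4.8, 0, -3.7], [2.4, -9.6, 0, -7.4], [3.6, -14.4, 0, -11.1], [4.8, -19.2, 0, -14.8], [6.2, -24, 0, -18.5]])

```text
t: 2.1
ee_pos: [0.6608, -0.1659, 0.2479]
eef_rot: [-2.1, -2.335, 0.0]
contact_force: [0.4, 1.0, 0.7]
finger_gap: 0.04
grasp_force: 0.0
```

apply_moves(targets=[[0.4, -2, 0, 0], [0.8, -4.6, 0, 0], [0.8, -4.6, 0, 0], [0.8, -4.6, 0, 0], [0.8, -4.6, 0, 0]])

```text
t: 2.6
ee_pos: [0.6691, -0.2082, 0.2479]
eef_rot: [-2.095, -2.339, -0.001]
contact_force: [-0.2, -0.1, -0.2]
finger_gap: 0.0401
grasp_force: 0.0
```

```bash
cat >> h.py <<'E'
def stat():
    from scipy.spatial.transform import Rotation as Ro
    J=np.load('jig.npz'); s=arm.sense(); p=np.array(s['ee_pos']); Rm=Ro.from_rotvec(s['eef_rot']).as_matrix()
    print('t',s['t'],'ee',p.round(4),'jig',((p[:2]-J['t'])@J['R']).round(4),'tool y deg',np.degrees(np.arctan2(Rm[1,1],Rm[0,1])).round(2),'tz',Rm[:,2].round(3),'gap',s['finger_gap'],'F jig',(np.array(s['contact_force'])[:2]@J['R']).round(2),round(s['contact_force'][2],2),'j',np.round(s['joints'],2))
E
python3 -c "
from h import *
stat()"
```

```text
t 2.6 ee [ 0.6691 -0.2082  0.2479] jig [ 0.049  -0.1675] tool y deg 6.32 tz [-0.001  0.002 -1.   ] gap 0.040116651273822065 F jig [-0.25 -0.02] -0.22 j [ 0.07  0.73  0.36  1.36 -0.27  1.1   0.58]
```

apply_moves(targets=[[0.2, 0, -4.9, 0], [0.2, 0, -9.8, 0], [0.2, 0, -14.7, 0], [0.2, 0, -19.6, 0], [0.2, 0, -19.6, 0]])

```text
t: 3.1
ee_pos: [0.6654, -0.2056, 0.0444]
eef_rot: [-2.085, -2.33, 0.008]
contact_force: [-1.0, 1.0, -0.1]
finger_gap: 0.0402
grasp_force: 0.0
```

```bash
python3 - <<'E'
from h import *
stat(); d=grab('scene','scene2')
cv2.imwrite('pics/c2.png',cv2.resize(d['pixels'][170:330,180:380,::-1],None,fx=3.5,fy=3.5,interpolation=cv2.INTER_CUBIC))
E
```

```text
t 3.1 ee [ 0.6654 -0.2056  0.0444] jig [ 0.0457 -0.1645] tool y deg 6.34 tz [-0.015  0.006 -1.   ] gap 0.04019610485693906 F jig [-0.9  1.1] -0.07 j [ 0.11  0.96  0.28  1.49 -0.34  0.75  0.64]
```

View pics/c2.png

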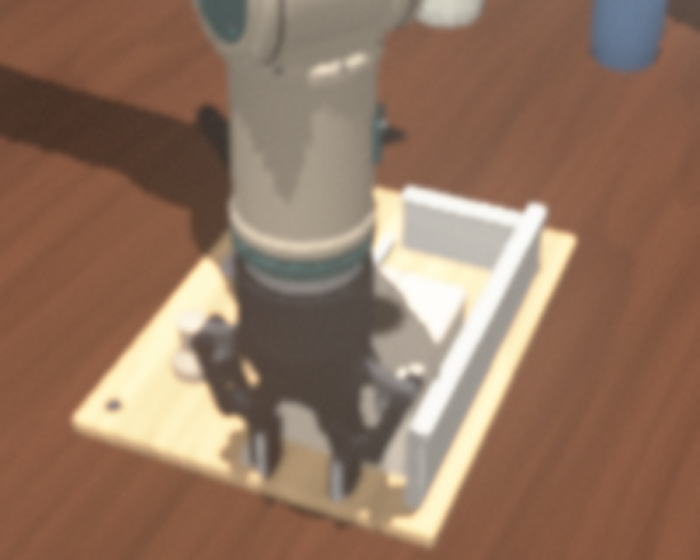

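The gripper stands behind the mould. Its finger knuckles bulge outward, with the right one at crop (405,375), close to the back plate's top edge. I'll check clearances from depth.

```bash
python3 - <<'E'
from h import *
stat()
d=pickle.load(open('scene.pkl','rb')); J=np.load('jig.npz')
def q(p): p=np.array(p,float); return p/3.5+[180,170]
for n,p in dict(rk=[(400,372),(415,372),(400,388),(385,395)],lk=[(212,330),(205,345),(215,365)],tips=[(340,490),(262,468)]).items():
    w=world(d,q(p)); print(n,np.c_[(w[:,:2]-J['t'])@J['R'],w[:,2]].round(3).tolist())
# whole gripper cloud: extents in jig x against height
v,u=np.mgrid[225:315,225:310]; uv=np.c_[u.ravel(),v.ravel()]
w=world(d,uv); j=np.c_[(w[:,:2]-J['t'])@J['R'],w[:,2]]
k=(j[:,1]<-.128)&(j[:,2]>.02); j=j[k]
for z in np.arange(.02,.15,.01):
    s=j[(j[:,2]>=z)&(j[:,2]<z+.01)]
    if len(s): print(z.round(2),s[:,0].min().round(3),s[:,0].max().round(3),s[:,1].min().round(3),s[:,1].max().round(3))
E
```

```text
t 3.15 ee [ 0.6685 -0.2073  0.049 ] jig [ 0.0485 -0.1665] tool y deg 6.32 tz [-0.008  0.003 -1.   ] gap 0.03989549620655626 F jig [0.26 0.28] 0.79 j [ 0.11  0.96  0.28  1.49 -0.34  0.75  0.64]
rk [[0.087, -0.117, 0.091], [0.095, -0.113, 0.09], [0.106, -0.169, 0.13], [0.098, -0.17, 0.123]]
lk [[-0.008, -0.169, 0.132], [-0.009, -0.176, 0.126], [-0.004, -0.176, 0.113]]
tips [[0.072, -0.172, 0.039], [0.024, -0.176, 0.041]]
0.02 -0.003 0.113 -0.168 -0.128
0.03 0.014 0.113 -0.176 -0.128
0.04 0.011 0.113 -0.176 -0.128
0.05 0.012 0.113 -0.177 -0.129
0.06 0.014 0.114 -0.177 -0.128
0.07 -0.006 0.113 -0.18 -0.128
0.08 -0.008 0.1 -0.18 -0.153
0.09 -0.011 0.104 -0.184 -0.15
0.1 -0.013 0.108 -0.184 -0.155
0.11 -0.018 0.111 -0.185 -0.167
0.12 -0.02 0.114 -0.187 -0.154
0.13 -0.019 0.11 -0.186 -0.155
0.14 0.007 0.087 -0.178 -0.159
```

apply_moves(targets=[[-0.4, 0, 0, 0], [-0.5, 1, 0, 0], [-0.6, 2, 0, 0], [-0.7, 2.6, 0, 0], [-0.7, 3, 0, 0]])

```text
t: 3.65
ee_pos: [0.6651, -0.1796, 0.0539]
eef_rot: [2.094, 2.337, 0.002]
contact_force: [0.3, -4.2, 3.0]
finger_gap: 0.0398
grasp_force: 0.0
```

apply_moves(targets=[[-0.05, 0.6, 0, 0], [-0.1, 1.2, 0, 0], [-0.2, 1.8, 0, 0], [-0.25, 2.4, 0, 0], [-0.3, 3, 0, 0]])

```text
t: 4.15
ee_pos: [0.6609, -0.1501, 0.0523]
eef_rot: [2.098, 2.338, -0.0]
contact_force: [0.5, -4.5, 2.4]
finger_gap: 0.04
grasp_force: 0.0
```

```bash
cat >> h.py <<'E'
def mould(f):
    "mould pose in jig frame from top-face points of the top camera"
    J=np.load('jig.npz'); d=grab('top',f)
    v,u=np.mgrid[135:215,240:360]; w=world(d,np.c_[u.ravel(),v.ravel()])
    j=np.c_[(w[:,:2]-J['t'])@J['R'],w[:,2]]
    k=(abs(j[:,2]-.092)<.006)&(j[:,0]>-.01)&(j[:,0]<.115)&(d['pixels'][v,u].min(-1).ravel()>150)
    q=j[k]; print('mould top pts',k.sum(),'x',q[:,0].min().round(4),q[:,0].max().round(4),'y',q[:,1].min().round(4),q[:,1].max().round(4),'z',q[:,2].mean().round(4))
E
python3 -c "
from h import *
stat();mould('m1')"
```

```text
t 4.15 ee [ 0.6609 -0.1501  0.0523] jig [ 0.0471 -0.1088] tool y deg 6.2 tz [-0. -0. -1.] gap 0.039954560599945295 F jig [-0.02 -4.48] 2.37 j [ 0.02  0.92  0.29  1.57 -0.36  0.7   0.59]
mould top pts 146 x 0.0698 0.096 y -0.0825 0.0049 z 0.0917
```

apply_moves(targets=[[-0.1, 0.7, 0, 0], [-0.15, 1.4, 0, 0], [-0.2, 2.1, 0, 0], [-0.3, 2.8, 0, 0], [-0.4, 3.5, 0, 0]])

```text
t: 4.7
ee_pos: [0.6568, -0.1141, 0.0521]
eef_rot: [-2.097, -2.339, -0.0]
contact_force: [-0.3, -2.8, 0.1]
finger_gap: 0.0399
grasp_force: 0.0
```

apply_moves(targets=[[-0.1, 0.7, 0, 0], [-0.15, 1.4, 0, 0], [-0.2, 2.1, 0, 0], [-0.3, 2.8, 0, 0], [-0.35, 3.4, 0, 0]])

```text
t: 5.2
ee_pos: [0.6533, -0.0802, 0.0522]
eef_rot: [-2.097, -2.339, -0.0]
contact_force: [-0.6, -3.1, -1.3]
finger_gap: 0.0399
grasp_force: 0.0
```

apply_moves(targets=[[0, 0.3, 0, 0], [-0.05, 0.6, 0, 0], [-0.1, 0.9, 0, 0], [-0.1, 1.2, 0, 0], [-0.1, 1.2, 0, 0]])

```text
t: 5.7
ee_pos: [0.6524, -0.0684, 0.0522]
eef_rot: [-2.097, -2.338, -0.001]
contact_force: [1.0, -0.3, 0.3]
finger_gap: 0.0397
grasp_force: 0.0
```

```bash
python3 -c "
from h import *
stat();mould('m2')"
```

```text
t 5.7 ee [ 0.6524 -0.0684  0.0522] jig [ 0.0475 -0.0266] tool y deg 6.24 tz [-0.     0.001 -1.   ] gap 0.039730387095031815 F jig [ 0.97 -0.43] 0.33 j [-0.11  0.9   0.29  1.64 -0.38  0.66  0.5 ]
mould top pts 87 x 0.0676 0.0967 y 0.0238 0.0867 z 0.0916
```

Front is at about 87 mm, some 3 mm to go. I'll creep in until the force shows the stop.

apply_moves(targets=[[0, 0.1, 0, 0], [0, 0.2, 0, 0], [0, 0.3, 0, 0], [0, 0.3, 0, 0]])

```text
t: 6.15
ee_pos: [0.6525, -0.0662, 0.0523]
eef_rot: [-2.098, -2.339, 0.0]
contact_force: [0.3, -1.4, -1.5]
finger_gap: 0.0398
grasp_force: 0.0
```

apply_moves(targets=[[0, 0.1, 0, 0], [0, 0.2, 0, 0], [0, 0.2, 0, 0]])

```text
t: 6.45
ee_pos: [0.6526, -0.0658, 0.0524]
eef_rot: [2.097, 2.337, -0.002]
contact_force: [1.0, -5.2, -1.6]
finger_gap: 0.0401
grasp_force: 0.0
```

apply_moves(targets=[[0, 0.1, 0, 0], [0, 0.2, 0, 0], [0, 0.2, 0, 0], [0, 0.2, 0, 0]])

```text
t: 6.85
ee_pos: [0.6526, -0.0658, 0.0525]
eef_rot: [2.097, 2.335, -0.004]
contact_force: [-0.2, -8.3, -1.3]
finger_gap: 0.0401
grasp_force: 0.0
```

```bash
python3 -c "
from h import *
stat();mould('m3')"
```

```text
t 6.85 ee [ 0.6526 -0.0658  0.0525] jig [ 0.0479 -0.0241] tool y deg 6.14 tz [ 0.001 -0.005 -1.   ] gap 0.04010286799949305 F jig [-1.14 -8.2 ] -1.33 j [-0.12  0.9   0.3   1.64 -0.38  0.66  0.49]
mould top pts 76 x 0.0709 0.0964 y 0.0308 0.0896 z 0.092
```

The mould is home: the force rises without motion and its front is at 90 mm. I'll back off, lift, and turn to go behind the lever.

apply_moves(targets=[[0.1, -1, 0, 0], [0.3, -3, 0, 0], [0.3, -3, 5, 0], [0.3, -3, 10, 0], [0.3, -3, 15, 0]])

```text
t: 7.4
ee_pos: [0.6553, -0.0909, 0.2036]
eef_rot: [-2.095, -2.338, -0.001]
contact_force: [-0.1, 0.5, -0.8]
finger_gap: 0.0397
grasp_force: 0.0
```

apply_moves(targets=[[0, 0, 4, -8], [-2, 1, 4.5, -16], [-5, 2, 4.5, -24], [-8, 3, 4.5, -32], [-11, 4, 4.5, -40]], claw=0)

```text
t: 7.9
ee_pos: [0.5444, -0.0504, 0.2474]
eef_rot: [-2.772, -1.473, -0.002]
contact_force: [-0.3, 0.2, -0.2]
finger_gap: 0.0
grasp_force: 0.0
```

apply_moves(targets=[[-3, 1, 0, -8], [-6, 1.5, 0, -16], [-9, 2, 0, -24], [-11, 2.5, 0, -32], [-12, 3, 0, -40]])

```text
t: 8.4
ee_pos: [0.4234, -0.0206, 0.2473]
eef_rot: [-3.108, -0.435, 0.001]
contact_force: [-0.5, -0.2, -0.0]
finger_gap: -0.0002
grasp_force: 0.0
```

apply_moves(targets=[[0, 0, 0, -8], [0, 0, 0, -10], [0, 0, 0, -10], [0, 0, 0, -10]])

```text
t: 8.8
ee_pos: [0.4258, -0.0219, 0.2473]
eef_rot: [-3.136, -0.175, -0.0]
contact_force: [0.4, -0.4, -0.3]
finger_gap: -0.0001
grasp_force: 0.0
```

```bash
python3 - <<'E'
from h import *
stat(); mould('m4'); d=grab('scene','scene3'); J=np.load('jig.npz')
p=J['R']@[-.175,.04]+J['t']; print('target',p, (p-arm.sense()['ee_pos'][:2])*100)
# lever points beside y=40
v,u=np.mgrid[180:270,220:310]; w=world(d,np.c_[u.ravel(),v.ravel()]); j=np.c_[(w[:,:2]-J['t'])@J['R'],w[:,2]]
k=(abs(j[:,1]-.04)<.02)&(j[:,2]>.08)&(j[:,2]<.18)&(j[:,0]<0); q=j[k]
for z in np.arange(.08,.18,.01):
    s=q[(q[:,2]>=z)&(q[:,2]<z+.01)]
    if len(s): print(z.round(2),s.mean(0).round(3),s[:,0].min().round(3),len(s))
E
```

```text
t 8.8 ee [ 0.4258 -0.0219  0.2473] jig [-0.1728  0.0439] tool y deg -83.63 tz [ 0.  0. -1.] gap -0.000135607785964627 F jig [ 0.33 -0.41] -0.29 j [-0.67  0.45  0.93  2.12 -0.51  0.8  -0.89]
mould top pts 1336 x 0.007 0.0966 y -0.0095 0.0894 z 0.0919
target [ 0.42407312 -0.02602698] [-0.16209522 -0.3850943 ]
0.08 [-0.091  0.033  0.085] -0.103 25
0.09 [-0.096  0.033  0.095] -0.11 34
0.1 [-0.102  0.034  0.105] -0.114 34
0.11 [-0.11   0.033  0.115] -0.121 34
0.12 [-0.116  0.034  0.125] -0.126 33
0.13 [-0.122  0.035  0.133] -0.129 23
```

apply_moves(targets=[[-0.2, -0.4, -3, 0], [-0.2, -0.4, -6, 0], [-0.2, -0.4, -9, 0], [-0.2, -0.4, -11.2, 0], [-0.2, -0.4, -11.2, 0]])

```text
t: 9.4
ee_pos: [0.422, -0.0262, 0.1335]
eef_rot: [-3.136, -0.17, 0.007]
contact_force: [-0.6, 0.6, 0.4]
finger_gap: -0.0001
grasp_force: 0.0
```

apply_moves(targets=[[0.5, 0.05, 0, 0], [1, 0.1, 0, 0], [1.5, 0.15, 0, 0], [2, 0.2, 0, 0], [2.5, 0.25, 0, 0]])

```text
t: 9.9
ee_pos: [0.4494, -0.0234, 0.1358]
eef_rot: [3.137, 0.172, 0.002]
contact_force: [0.2, -0.3, 0.2]
finger_gap: -0.0002
grasp_force: 0.0
```

apply_moves(targets=[[0.5, 0.05, 0, 0], [1, 0.1, 0, 0], [1.5, 0.15, 0, 0], [2, 0.2, 0, 0], [2.5, 0.25, 0, 0]])

```text
t: 10.4
ee_pos: [0.4737, -0.0212, 0.1353]
eef_rot: [-3.137, -0.17, 0.001]
contact_force: [-1.7, -0.7, 1.2]
finger_gap: -0.0001
grasp_force: 0.9
```

```bash
python3 - <<'E'
from h import *
stat(); mould('m5'); d=grab('scene','scene4')
cv2.imwrite('pics/c4.png',cv2.resize(d['pixels'][150:310,180:380,::-1],None,fx=3.5,fy=3.5,interpolation=cv2.INTER_CUBIC))
E
```

```text
t 10.4 ee [ 0.4737 -0.0212  0.1353] jig [-0.1251  0.0394] tool y deg -83.8 tz [-0. -0. -1.] gap -8.286581000850794e-05 F jig [-1.79 -0.5 ] 1.17 j [-0.47  0.67  0.69  2.12 -0.75  0.61 -0.7 ]
mould top pts 1351 x 0.0072 0.0969 y -0.0096 0.0893 z 0.0918
```

View pics/c4.png

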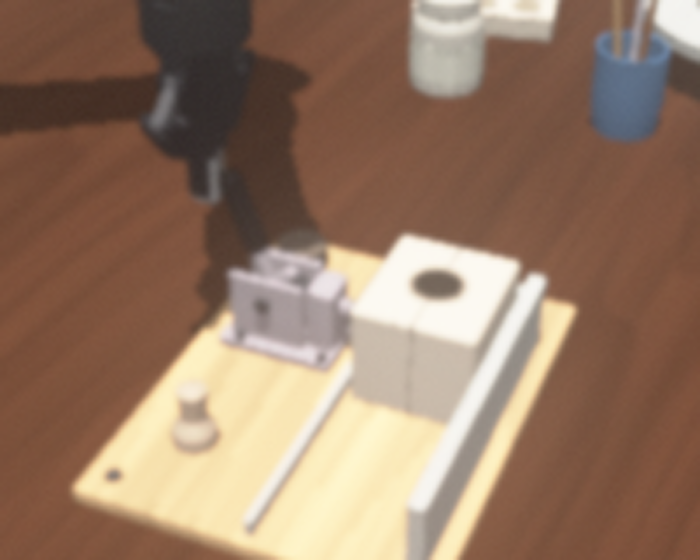

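The fingers at crop (207,185) touch the lever grip at (235,205) from behind. The mould is in front of the clamp at the stop. I'll continue along +x.

apply_moves(targets=[[0.5, 0.05, 0, 0], [1, 0.1, 0, 0], [1.5, 0.15, 0, 0], [2, 0.2, 0, 0], [2.5, 0.25, 0, 0]])

```text
t: 11.0
ee_pos: [0.4987, -0.0186, 0.1353]
eef_rot: [-3.137, -0.17, 0.001]
contact_force: [-1.4, 0.4, 1.1]
finger_gap: -0.0001
grasp_force: 1.1
```

apply_moves(targets=[[0.5, 0.05, 0, 0], [1, 0.1, 0, 0], [1.5, 0.15, 0, 0], [2, 0.2, 0, 0], [2.5, 0.25, 0, 0]])

```text
t: 11.5
ee_pos: [0.5229, -0.0161, 0.1351]
eef_rot: [-3.136, -0.17, 0.003]
contact_force: [-4.9, -0.9, 1.3]
finger_gap: -0.0002
grasp_force: 2.7
```

apply_moves(targets=[[0.4, 0.05, 0, 0], [0.8, 0.1, 0, 0], [1.2, 0.15, 0, 0], [1.6, 0.2, 0, 0], [2, 0.2, 0, 0]])

```text
t: 12.0
ee_pos: [0.5446, -0.0139, 0.1354]
eef_rot: [3.137, 0.171, 0.002]
contact_force: [-1.9, 0.3, 0.1]
finger_gap: -0.0004
grasp_force: 0.6
```

```bash
python3 - <<'E'
from h import *
stat(); d=grab('scene','scene5')
cv2.imwrite('pics/c5.png',cv2.resize(d['pixels'][150:310,180:380,::-1],None,fx=3.5,fy=3.5,interpolation=cv2.INTER_CUBIC))
E
```

```text
t 12.0 ee [ 0.5446 -0.0139  0.1354] jig [-0.0539  0.0391] tool y deg -83.76 tz [ 0.001 -0.    -1.   ] gap -0.0003531117861108538 F jig [-1.82  0.54] 0.1 j [-0.47  0.75  0.71  1.93 -0.73  0.73 -0.78]
```

View pics/c5.png

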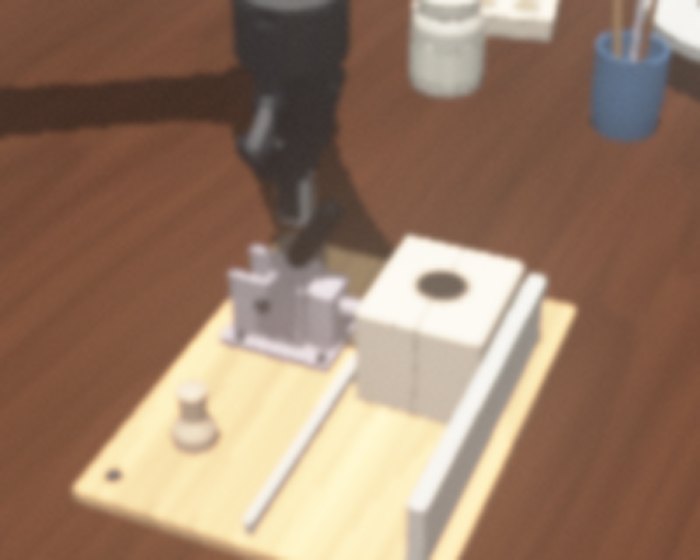

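The lever now leans forward at (315,230), just before its dead point. The mould has moved onto the back plate. I'll push on.

apply_moves(targets=[[0.4, 0.05, 0, 0], [0.8, 0.1, 0, 0], [1.2, 0.15, 0, 0], [1.2, 0.15, 0, 0], [1.2, 0.15, 0, 0]])

```text
t: 12.55
ee_pos: [0.5557, -0.0127, 0.1354]
eef_rot: [3.137, 0.171, 0.001]
contact_force: [-0.2, -0.3, 0.3]
finger_gap: -0.0001
grasp_force: 0.0
```

```bash
python3 - <<'E'
from h import *
stat(); mould('m6'); d=grab('scene','scene6')
cv2.imwrite('pics/c6.png',cv2.resize(d['pixels'][150:310,180:380,::-1],None,fx=3.5,fy=3.5,interpolation=cv2.INTER_CUBIC))
E
```

```text
t 12.55 ee [ 0.5557 -0.0127  0.1354] jig [-0.0427  0.0391] tool y deg -83.78 tz [ 0. -0. -1.] gap -0.0001328333030728421 F jig [-0.27 -0.23] 0.34 j [-0.46  0.76  0.71  1.9  -0.72  0.75 -0.8 ]
mould top pts 371 x 0.0562 0.1001 y -0.0094 0.0894 z 0.0919
```

View pics/c6.png

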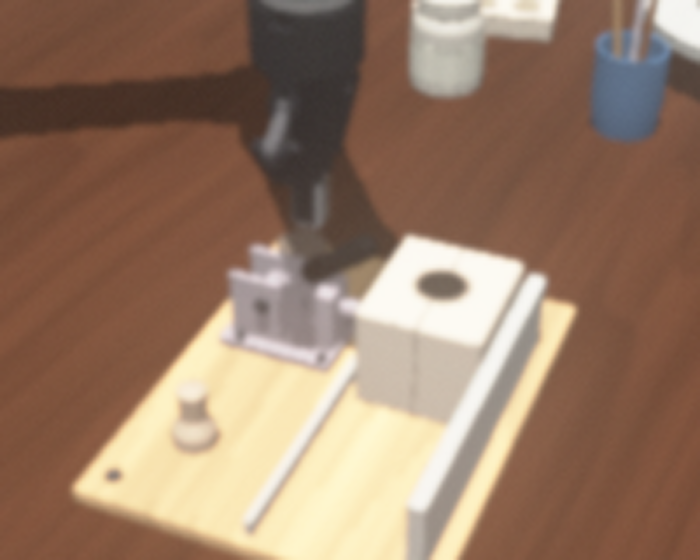

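The lever has snapped forward, with its grip from (305,270) to (380,240). The contact force is gone and the mould sits at the back plate. I'll lift away and check the lever angle.

apply_moves(targets=[[-1, 0, 1, 0], [-2, 0, 4, 0], [-3, 0, 8, 0], [-5, 0, 12, 0], [-5, 0, 12, 0]])

```text
t: 13.15
ee_pos: [0.505, -0.014, 0.26]
eef_rot: [-3.136, -0.167, -0.01]
contact_force: [0.8, 0.1, 0.1]
finger_gap: 0.0005
grasp_force: 0.0
```

```bash
python3 - <<'E'
from h import *
mould('m7'); d=grab('scene','scene7'); J=np.load('jig.npz')
v,u=np.mgrid[180:270,220:310]; w=world(d,np.c_[u.ravel(),v.ravel()]); j=np.c_[(w[:,:2]-J['t'])@J['R'],w[:,2]]
k=(abs(j[:,1]-.034)<.006)&(j[:,2]>.085)&(j[:,2]<.18)&(j[:,0]<.02)&(d['pixels'][v,u].max(-1).ravel()<90); q=j[k]
r=q[:,[0,2]]-[-.073,.052]; n=np.hypot(*r.T); print(len(q),n.max(),'angle',.65+np.median(np.arctan2(r[:,0],r[:,1])[n>.06]))
E
```

```text
mould top pts 1037 x 0.0122 0.0999 y -0.0094 0.0894 z 0.0921
78 0.09993696640719305 angle 1.5065559358108445
```

```bash
python3 -c "
from h import *
print(arm.hand_in())"
```

```text
the job is handed in; nothing more can be done
None
```

The job is handed in. The mould measures home against the end stop and back plate, and the lever snapped over (about 1.51 rad from depth, past the 1.42 needed). The pad's force on the mould couldn't be measured, and the hand-in gave no verdict.

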